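# Unscrew the guard cap of a desk fan whose thread hand is unknown

## Robot

A 6-joint arm with a two-finger parallel gripper is mounted at the origin on the work surface. World frame = base frame: x ahead of the robot, y to its left, z up, the work surface at z = 0. Lengths are in m, angles in rad, forces in N, time in s.
With the tool pointing down it reaches from about 0.35 to 0.975 m from the base axis. Payload 17.4 kg.
Tool frame: the origin (TCP) lies at the centre of the arm's flange, where the gripper is bolted on; the fingertips stand 173 mm ahead of it and the grasp point (between the pads) lies 155 mm ahead of it; y points along the fingers, x is the direction in which the jaws open and shut, and the axes are right-handed (so a half turn about y gives the same grasp; the last joint's range is limited). The gripper opens to 85 mm and grips with 20 to 120 N. Pads are 22 mm wide; open, the fingers measure 114 mm over their backs; the gripper's body (76 mm by 85 mm) begins 54 mm behind the grasp point. The pads swing forward as they close: fully open they stand 13 mm farther back than shut.
Start: joints at [-1.294, 0.116, 1.442, -0, 1.584, -0.038], TCP at [0.209, -0.642, 0.405] pointing down, gripper open.
Joint ranges: [-2.83, 2.83], [-0.83, 2.19], [0.07, 2.5], [-1.14, 4.28], [0.01, 3], [-2.97, 2.97]. Speed limits (rad/s): [1.89, 1.89, 2.22, 3.14, 3.14, 3.14].

## Interface

Orientations are given as a unit quaternion [x, y, z, w].
In Python, from bench import get_state, grab_frame, close_job gives the robot as it stands. The module is installed in compiled form; this text tells all that it offers.
- The arm moves only by the tool step_arm, never from a script. Its argument "commands" is a list of rows, each an object of numbers: "tx", "ty", "tz": the shift along the tool's x, y, z in mm; "wx", "wy", "wz": the turn, a rotation vector about the tool's x, y, z in rad; "claw": the finger opening in mm, from 0 to 85.4. A call has 1 to 12 rows; each row shifts and turns the commanded pose from where the row before left it, along the tool's axes as they then stand; what a row does not reach is not made up. A row lasts 1/8 s, in which the tool goes at most 62.5 mm and 10.7 degrees, less where a joint would pass 70% of its speed; a pose out of reach is approached as far as the arm can. A call is refused whole if a number of a shift passes 62.5 or a number of a turn 0.188, either way. A call with a gripper value outside its range is refused whole. The fingers move at their own pace and stop on an object; "newtons" is the grip in N (left out, the last holds). Time passes only in rows, so rows that do not move let the fingers close. It gives the time, the measured TCP pose, the force and the opening at its end, in the units of the state.
- get_state(): the state, without advancing time (a new reading comes with each control period).
- grab_frame(name): name is "side" or "top"; returns a dict with "frame" (384x512x3 uint8, red, green, blue), "fx", "fy", "cx", "cy" (pixels), "k1" (the pictures are not rectified: a ray, as slopes to the right and down, at radius r is drawn at 1 + k1 r^2 times it, then the intrinsics apply), "camera_from_world" (4x4, takes a point from world to camera coordinates). Camera axes: x right, y up, looking along -z (the intrinsics and any distortion apply to the point x, -y, -z); pixel columns grow to the right and rows downward; lengths in m; the calibration is good to about 2 mm. A picture is of the moment at which its call begins. There is no depth.
- close_job(): hands the job in, once; it reports no verdict.
The state is a dict: "time": time; "joint_positions": joint angles; "qd": joint speeds; "joint_torque": joint torques, N m; "tool_pos": TCP position; "tcp_rot": TCP orientation; "wrist_force": force on the tool from outside, world axes, zero at the start; "torque": the same for the moment, N m; "grip_width": finger opening in m.
Only numpy, scipy, OpenCV 4.12 (cv2) and the standard library are available. Lean on these libraries where they do the work, as an engineer would, in place of code of your own. Each camera call takes 0.05 s, during which the arm holds its last target.

## Task

The desk fan is being stripped for cleaning; its head is tipped straight up and the ribbed screw cap in the middle, which clamps the rear guard, has to come off. Nobody remembers whether it has an ordinary or a reverse thread, so try it one way and, if it will not give, the other; unscrew it the way that gives and lift it off over the motor shaft. Finish still holding it in the gripper, level and still, straight above the fan with its underside at least 5 cm above the tip of the shaft, and leave the other things on the desk where they are.

Things in the scene. Friction and masses are not known exactly. Their poses are not given: they have to be found in the camera images.
- cap: grey plastic screw cap, a round cup open below, 25 mm tall, 50 mm across its 12 flat grip faces (one square to x, the others every 30 degrees; 52 mm over the ribs between them), 60 g. Origin: centre of its underside; z is its axis, up; x points along the raised pointer bar on its top. The steel motor shaft stands up through a 13 mm hole in its top. May start turned up to 0.02 rad from home.
- cap_top (a point): centre of the cap's top, 25 mm above its origin. The cap's thread may be right-handed (loosens counter-clockwise seen from above) or left-handed (loosens clockwise); this changes from day to day and cannot be seen. The wrong way it meets a hard stop within 6 degrees, then only slips in the fingers. The right way it turns easily and climbs.
- cap_seat (a point): where the cap's underside sits when screwed home, on the fan's axis 143 mm above the desk. The coarse two-start thread rises 17 mm per full turn, with about 1 mm of axial play and a few degrees of free turning; the cap is free of it after about 3.4 rad (195 degrees), 9 mm up, and cannot be pulled off before. Let go part-way, it stays where it is.
- fan: white desk fan standing firmly, head turned straight up, front guard and blades off. Origin: underside centre of its round base, on the vertical axis of motor and cap; z up; x parallel to the cap's x when that is home. The dished wire rear guard is 260 mm wide, its rim 187 mm above the desk, its wires within 75 mm of the axis no higher than 140 mm; the flange under the cap is 57 mm wide.
- shaft_tip (a point): tip of the fan's 8 mm steel motor shaft, 190 mm above the desk, 22 mm above the top of the seated cap, on the cap's axis
- blade_wheel: the fan's white five-blade wheel, 200 mm diameter, 36 mm tall, lying on the desk. Origin: centre of its underside. Leave it alone.
- mug: glass mug, 76 mm diameter, 95 mm tall, standing on the desk. Origin: centre of its underside. Leave it alone.
- pump_bottle: white hand-lotion pump bottle, 64 mm diameter, 156 mm tall, standing on the desk. Origin: centre of its underside. Leave it alone.
- box_file: grey upright box file, 200 x 100 mm and 205 mm tall, heavy, standing on the desk beside the fan. Origin: centre of its underside; x along its 200 mm side.
Mind the look-alikes: they are no part of the job. There is more than one size of the cap; the one meant has the size given above.

How it is judged:
By the outcome, as a careful person would: the job done as asked, in the order asked, and still so for the second after the job is handed in, while the arm keeps its last pose, push and grip.
It also fails if it takes over 61 s, if anything falls off the work surface, if the arm or the gripper's body presses on something with over 40 N, if the wrist force passes 120 N, or if a joint passes its speed limit or range.

## Working session

There is one attempt and no reset: what is moved stays moved. The work goes in short steps, Python scripts to look and compute and a tool call to move; the robot and the scene stay as the last step left them, time stands still between calls to the robot, and variables do not carry over. Pictures are saved under pics/ and viewed, and the job is handed in when it is done.

Besides the shell and the picture viewer there is one more tool, called after "Emit:" by a JSON object that holds its "api" and its "payload", one argument or row to a line. step_arm: Moves the arm, as the interface text tells. Its arguments: {"type":"object","properties":{"commands":{"type":"array"},"newtons":{"type":"number"}},"required":["commands"]}

```bash
mkdir -p pics; cat > h.py <<'E'
import numpy as np, cv2
from bench import *
def save(n,out):
    f=grab_frame(n); cv2.imwrite(f'pics/{out}.png',cv2.cvtColor(f['frame'],cv2.COLOR_RGB2BGR))
    np.savez(f'pics/{out}.npz',**f); return f
def load(o): return dict(np.load(f'pics/{o}.npz'))
def ray(f,u,v):
    xd=np.array([(u-f['cx'])/f['fx'],(v-f['cy'])/f['fy']]);x=xd.copy()
    for _ in range(30): x=xd/(1+f['k1']*(x@x))
    M=f['camera_from_world'];R=M[:3,:3];o=-R.T@M[:3,3]
    return o,R.T@np.array([x[0],-x[1],-1])
def onz(f,u,v,z):
    o,d=ray(f,u,v);return o+d*(z-o[2])/d[2]
def proj(f,p):
    M=f['camera_from_world'];c=M[:3,:3]@np.array(p)+M[:3,3];x=np.array([c[0],-c[1]])/-c[2]
    x=x*(1+f['k1']*(x@x));return float(x[0]*f['fx']+f['cx']),float(x[1]*f['fy']+f['cy'])
E
python3 - <<'E'
from h import *
for n in('top','side'):
    f=save(n,n+'0');print(n,f['fx'],f['k1'],ray(f,256,192))
print(get_state())
E
```

```text
top 498.75175142949894 -0.012635478640019893 (array([0.24099208, 0.00204332, 1.53048384]), array([ 0.20489865, -0.00996894, -0.97876625]))
side 449.0462341088694 -0.019621289416289642 (array([0.37060253, 1.19545255, 0.86284852]), array([ 0.10939641, -0.85594094, -0.50540194]))
{'time': 0.1, 'joint_positions': array([-1.29380791e+00,  1.16446914e-01,  1.44221607e+00,  1.25999727e-05,
        1.58399063e+00, -3.77971430e-02]), 'qd': array([ 0.00025503, -0.0009476 , -0.00230636,  0.00047167,  0.00047005,
       -0.00115866]), 'joint_torque': array([ 2.00242750e-03, -7.33665776e+01, -6.33788610e+01, -6.80154744e-05,
        5.22861941e-03,  7.63482035e-05]), 'tool_pos': array([ 0.20898602, -0.64184393,  0.40401897]), 'tcp_rot': array([-0.57195628,  0.41573991, -0.41515543,  0.57242668]), 'wrist_force': array([0.25993101, 0.28330091, 0.06985589]), 'torque': array([-0.00963289, -0.00411577, -0.02823897]), 'grip_width': 0.08562995931864607}
```

View pics/top0.png

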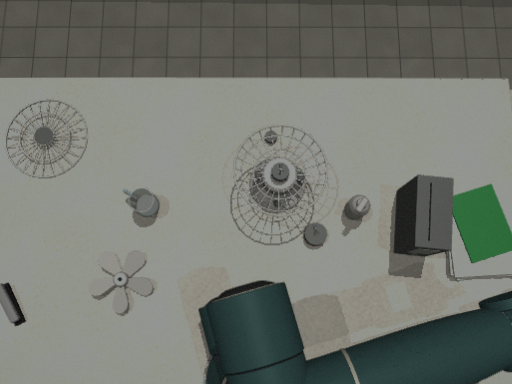

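View pics/side0.png

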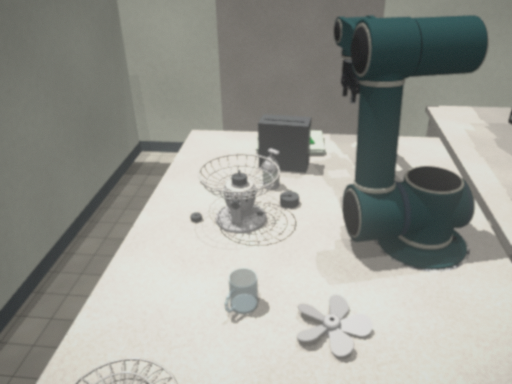

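```bash
python3 - <<'E'
from h import *
a=cv2.imread('pics/top0.png')[110:260,220:345];b=cv2.imread('pics/side0.png')[145:245,180:310]
cv2.imwrite('pics/c1.png',cv2.resize(a,None,fx=4.6,fy=3.8*1.2,interpolation=cv2.INTER_CUBIC)[:600]) 
cv2.imwrite('pics/c2.png',cv2.resize(b,None,fx=6,fy=6,interpolation=cv2.INTER_CUBIC))
cv2.imwrite('pics/c3.png',cv2.resize(cv2.imread('pics/top0.png')[150:195,255:305],None,fx=12,fy=12,interpolation=cv2.INTER_CUBIC))
f=load('top0')
print(onz(f,280,172,.168),onz(f,270,137,.02),onz(f,315,233,.03))
E
```

```text
[ 0.58367416 -0.0795655   0.168     ] [ 0.73505369 -0.05818845  0.02      ] [ 0.42814843 -0.19146894  0.03      ]
```

View pics/c1.png

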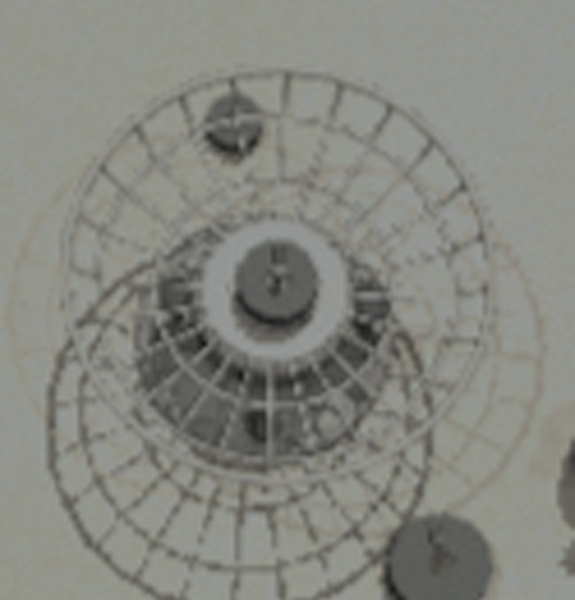

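View pics/c2.png

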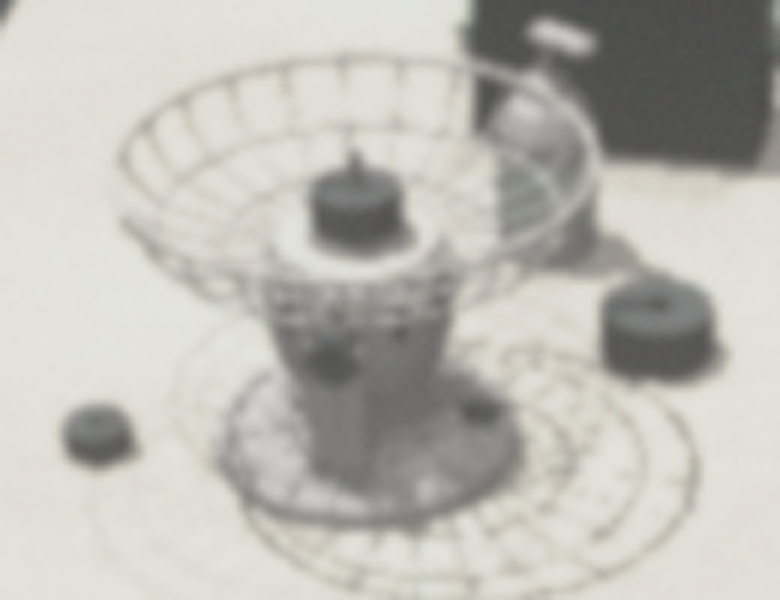

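View pics/c3.png

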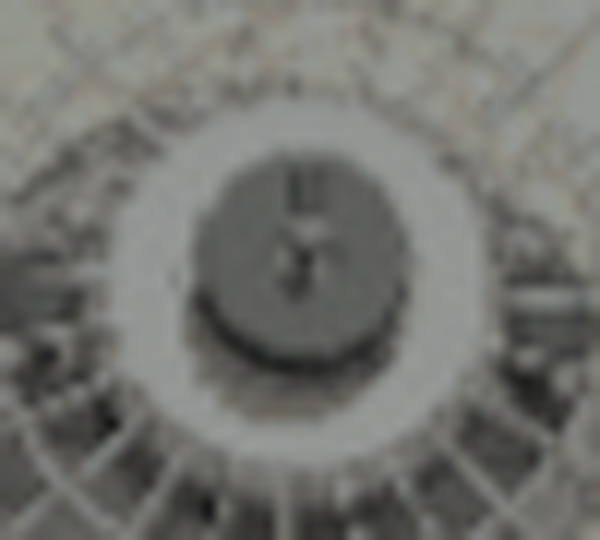

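```bash
python3 - <<'E'
from h import *
from scipy.optimize import least_squares
f=load('top0');g=cv2.cvtColor(f['frame'],cv2.COLOR_RGB2GRAY).astype(np.float32)
# radial edge points on cap top, upper arc + sides
c=np.array([279.7,171.])
for it in range(3):
    P=[]
    for a in np.radians(np.arange(-180,10,6)):
        r=np.arange(6,13,.1);u=(c[0]+r*np.cos(a)).astype(np.float32);v=(c[1]+r*np.sin(a)).astype(np.float32)
        s=cv2.remap(cv2.GaussianBlur(g,(0,0),.6),u[None],v[None],cv2.INTER_LINEAR)[0]
        k=np.argmax(np.gradient(s));P.append((u[k],v[k]))
    W=np.array([onz(f,u,v,.168)[:2] for u,v in P])
    s=least_squares(lambda q:np.hypot(*(W-q[:2]).T)-q[2],[.58,-.08,.026],loss='soft_l1',f_scale=.001)
    c=np.array(proj(f,[*s.x[:2],.168]));print(s.x,c,np.sqrt(np.mean(s.fun**2)))
x,y=s.x[:2]
print('tip',proj(f,[x,y,.19]),'ptr',onz(f,255+303/12-.5,150+190/12-.5,.169))
h=load('side0')
print('side: top',proj(h,[x,y,.168]),'tip',proj(h,[x,y,.19]),'seat',proj(h,[x,y,.143]))
# guard rim, box
G=cv2.resize(cv2.imread('pics/side0.png')[160:200,220:260],None,fx=14,fy=14,interpolation=cv2.INTER_CUBIC)
cv2.imwrite('pics/c4.png',G)
# fan base centre (side): rough; box file
for u,v in((417,177),(453,178),(446,252),(397,250)):print('box',onz(f,u,v,.205))
E
```

```text
[ 0.58632108 -0.07894456  0.02542634] [279.76786153 171.08758372] 0.0007850675791019985
[ 0.58655234 -0.07865192  0.0251748 ] [279.66297394 171.00794456] 0.0007293803195046637
[ 0.58685036 -0.07867496  0.02506727] [279.66984596 170.90524581] 0.0006237649155354151
tip (280.1147435399744, 168.95068707987278) ptr [ 0.60279194 -0.0790423   0.169     ]
side: top (239.4327337439307, 176.08640776177975) tip (239.18535342522424, 170.10254713630752) seat (239.70947472037327, 182.7768407288073)
box [ 0.56009054 -0.45309025  0.205     ]
box [ 0.55723314 -0.55223814  0.205     ]
box [ 0.35473993 -0.51708333  0.205     ]
box [ 0.36041639 -0.38629497  0.205     ]
```

View pics/c4.png

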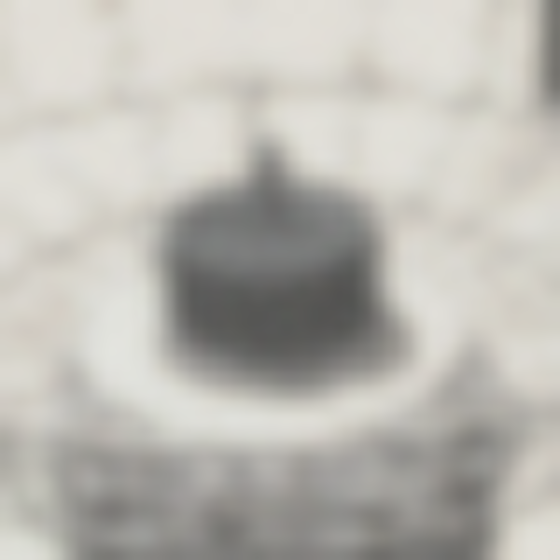

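The named candidates in the top view: a cap at (270,137) is small and lies on the desk. One at (315,234) is larger and also lies on the desk. The one at (280,171) sits on the fan with the shaft through it, and its top fits a 50 mm circle, so it is the one meant, and the enlarged crop confirms it. Its axis is at about (0.587, -0.079), and its pointer runs roughly along world +x.

Emit:
{"api": "step_arm", "payload": {
  "commands": [
    {"ty": -50},
    {"wy": 0.157},
    {"wy": 0.157},
    {"tx": -40, "tz": 27},
    {"tx": -40, "tz": 27},
    {"tx": -40, "tz": 27},
    {"tx": -40, "tz": 27},
    {"tx": -40, "tz": 27},
    {"tx": -40, "tz": 27},
    {"tx": -40, "tz": 27},
    {"tx": -40, "tz": 27},
    {"tx": -40, "tz": 27}
  ],
  "newtons": 40
}}

```text
invalid input
```

```bash
cat >> h.py <<'E'
def st(x=.587,y=-.0787):
    from scipy.spatial.transform import Rotation as R
    s=get_state();M=R.from_quat(s['tcp_rot']).as_matrix()
    print('t',s['time'],'p',s['tool_pos'].round(4),'F',s['wrist_force'].round(1),'T',s['torque'].round(2),'w',round(s['grip_width'],4),'j',s['joint_positions'].round(2))
    print('xaxis yaw deg',np.degrees(np.arctan2(M[1,0],M[0,0])).round(2),'yaxis',M[:,1].round(4))
    e=np.array([x,y,s['tool_pos'][2]])-s['tool_pos'];print('to go tool mm',(M.T@e*1000).round(1))
E
python3 -c "
from h import *
st()
f=load('top0')
a=onz(f,279.83,165.3,.169);print(np.degrees(np.arctan2(a[1]+.0787,a[0]-.5868)))"
```

```text
t 0.1 p [ 0.209  -0.6418  0.404 ] F [0.3 0.3 0.1] T [-0.01 -0.   -0.03] w 0.0856 j [-1.29  0.12  1.44  0.    1.58 -0.04]
xaxis yaw deg -71.96 yaxis [-3.e-04  1.e-03 -1.e+00]
to go tool mm [-4.184e+02  5.000e-01  5.338e+02]
-2.0264251048229682
```

Emit:
{"api": "step_arm", "payload": {
  "commands": [
    {"tx": 0, "ty": -50, "tz": 0, "wx": 0, "wy": 0, "wz": 0, "claw": 85}
  ],
  "newtons": 40
}}

```text
time: 0.22
tool_pos: [0.209, -0.642, 0.4507]
tcp_rot: [-0.571, 0.418, -0.413, 0.574]
wrist_force: [0.5, -1.0, 0.3]
grip_width: 0.0852
```

Emit:
{"api": "step_arm", "payload": {
  "commands": [
    {"tx": 0, "ty": 0, "tz": 0, "wx": 0, "wy": 0.157, "wz": 0, "claw": 85},
    {"tx": 0, "ty": 0, "tz": 0, "wx": 0, "wy": 0.157, "wz": 0, "claw": 85},
    {"tx": -40, "ty": 0, "tz": 27, "wx": 0, "wy": 0, "wz": 0, "claw": 85},
    {"tx": -40, "ty": 0, "tz": 27, "wx": 0, "wy": 0, "wz": 0, "claw": 85},
    {"tx": -40, "ty": 0, "tz": 27, "wx": 0, "wy": 0, "wz": 0, "claw": 85},
    {"tx": -40, "ty": 0, "tz": 27, "wx": 0, "wy": 0, "wz": 0, "claw": 85},
    {"tx": -40, "ty": 0, "tz": 27, "wx": 0, "wy": 0, "wz": 0, "claw": 85},
    {"tx": -40, "ty": 0, "tz": 27, "wx": 0, "wy": 0, "wz": 0, "claw": 85},
    {"tx": -40, "ty": 0, "tz": 27, "wx": 0, "wy": 0, "wz": 0, "claw": 85},
    {"tx": -40, "ty": 0, "tz": 27, "wx": 0, "wy": 0, "wz": 0, "claw": 85},
    {"tx": -40, "ty": 0, "tz": 27, "wx": 0, "wy": 0, "wz": 0, "claw": 85},
    {"tx": -40, "ty": 0, "tz": 27, "wx": 0, "wy": 0, "wz": 0, "claw": 85}
  ]
}}

```text
time: 1.72
tool_pos: [0.4793, -0.2402, 0.4545]
tcp_rot: [0.5, -0.5, 0.5, -0.5]
wrist_force: [0.7, -0.6, 0.1]
grip_width: 0.0853
```

```bash
python3 -c "
from h import *
st()"
```

```text
t 1.725 p [ 0.4793 -0.2402  0.4545] F [ 0.7 -0.6  0.1] T [-0.02  0.    0.03] w 0.0853 j [-0.51 -0.2   1.67  0.    1.67  1.06]
xaxis yaw deg -89.96 yaxis [-2.e-04  1.e-04 -1.e+00]
to go tool mm [-161.4    0.   107.9]
```

Emit:
{"api": "step_arm", "payload": {
  "commands": [
    {"tx": -40.5, "ty": 0, "tz": 27, "wx": 0, "wy": 0, "wz": 0, "claw": 85},
    {"tx": -40.5, "ty": 0, "tz": 27, "wx": 0, "wy": 0, "wz": 0, "claw": 85},
    {"tx": -40.5, "ty": 0, "tz": 27, "wx": 0, "wy": 0, "wz": 0, "claw": 85},
    {"tx": -40, "ty": 0, "tz": 27, "wx": 0, "wy": 0, "wz": 0, "claw": 85},
    {"tx": 0, "ty": 40, "tz": 0, "wx": 0, "wy": 0, "wz": 0, "claw": 85},
    {"tx": 0, "ty": 40, "tz": 0, "wx": 0, "wy": 0, "wz": 0, "claw": 85},
    {"tx": 0, "ty": 0, "tz": 0, "wx": 0, "wy": 0, "wz": 0, "claw": 85}
  ]
}}

```text
time: 2.6
tool_pos: [0.5863, -0.0798, 0.3717]
tcp_rot: [0.501, -0.501, 0.498, -0.499]
wrist_force: [0.2, -0.1, -0.0]
grip_width: 0.085
```

```bash
python3 -c "
from h import *
st()
save('side','s1');save('top','t1')
cv2.imwrite('pics/s1c.png',cv2.resize(cv2.imread('pics/s1.png')[110:220,170:310],None,fx=5,fy=5,interpolation=cv2.INTER_CUBIC))"
```

```text
t 2.6 p [ 0.5863 -0.0798  0.3717] F [ 0.2 -0.1 -0. ] T [-0.03 -0.02  0.02] w 0.085 j [-0.18 -0.05  1.67 -0.    1.53  1.39]
xaxis yaw deg -89.94 yaxis [-5.2e-03  9.0e-04 -1.0e+00]
to go tool mm [-1.1 -0.   0.7]
```

View pics/s1c.png

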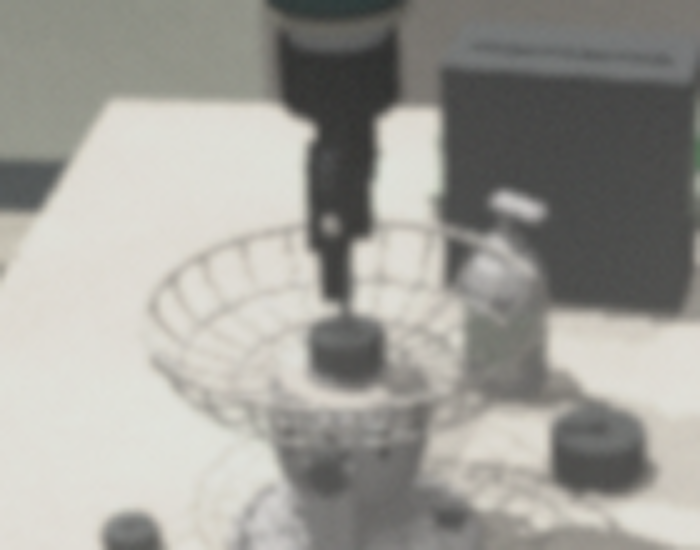

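View pics/t1.png

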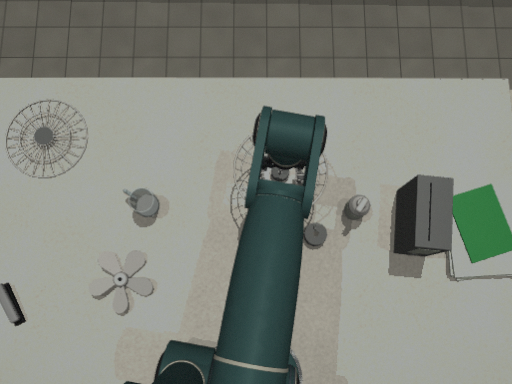

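```bash
python3 -c "
from h import *
h=load('s1')
for p in([.5863,-.03,.205],[.5863,-.0387,.21],[.5863,-.1227,.21],[.587,-.0787,.168]):
  u,v=proj(h,p);print(((u-170)*5+2,(v-110)*5+2))
st()"
```

```text
(336.3633542764313, 317.2223192479707)
(338.1694417345376, 303.69962752343906)
(357.54985525356557, 244.8165250077994)
(348.94251516718896, 332.4047161287909)
t 2.7 p [ 0.5866 -0.0801  0.376 ] F [-0.  -0.6  0.5] T [0.01 0.02 0.  ] w 0.0849 j [-0.18 -0.06  1.66  0.    1.53  1.39]
xaxis yaw deg -89.96 yaxis [ 6.e-04 -1.e-04 -1.e+00]
to go tool mm [-1.4  0.   0.4]
```

Emit:
{"api": "step_arm", "payload": {
  "commands": [
    {"tx": -1.4, "ty": 30, "tz": 0.5, "wx": 0, "wy": 0, "wz": 0, "claw": 85},
    {"tx": 0, "ty": 20, "tz": 0, "wx": 0, "wy": 0, "wz": 0, "claw": 85},
    {"tx": 0, "ty": 6.5, "tz": 0, "wx": 0, "wy": 0, "wz": 0, "claw": 85},
    {"tx": 0, "ty": 0, "tz": 0, "wx": 0, "wy": 0, "wz": 0, "claw": 60},
    {"tx": 0, "ty": 0, "tz": 0, "wx": 0, "wy": 0, "wz": 0, "claw": 56},
    {"tx": 0, "ty": 0, "tz": 0, "wx": 0, "wy": 0, "wz": 0, "claw": 56}
  ]
}}

```text
time: 3.45
tool_pos: [0.5872, -0.0787, 0.319]
tcp_rot: [-0.5, 0.5, -0.5, 0.5]
wrist_force: [-0.8, 0.1, 0.1]
grip_width: 0.0559
```

```bash
python3 -c "
from h import *
st()
save('side','s2')
cv2.imwrite('pics/s2c.png',cv2.resize(cv2.imread('pics/s2.png')[130:210,190:290],None,fx=7,fy=7,interpolation=cv2.INTER_CUBIC))"
```

```text
t 3.45 p [ 0.5872 -0.0787  0.319 ] F [-0.8  0.1  0.1] T [ 0.02 -0.02  0.  ] w 0.0559 j [-0.18 -0.03  1.73  0.    1.44  1.39]
xaxis yaw deg -89.96 yaxis [ 1.e-03 -2.e-04 -1.e+00]
to go tool mm [ 0.  -0.  -0.2]
```

View pics/s2c.png

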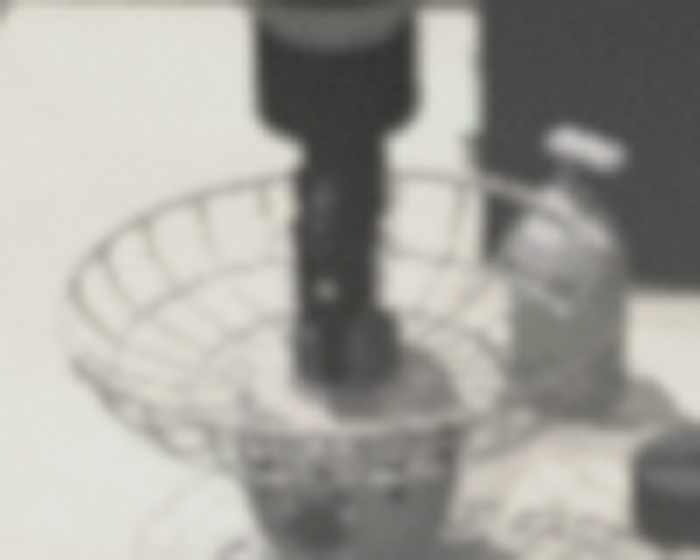

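The finger stands alongside the cap with its tip just above the flange, at crop pixel (340,380). I'm closing on it now.

Emit:
{"api": "step_arm", "payload": {
  "commands": [
    {"tx": 0, "ty": 0, "tz": 0, "wx": 0, "wy": 0, "wz": 0, "claw": 44},
    {"tx": 0, "ty": 0, "tz": 0, "wx": 0, "wy": 0, "wz": 0, "claw": 40},
    {"tx": 0, "ty": 0, "tz": 0, "wx": 0, "wy": 0, "wz": 0, "claw": 40}
  ],
  "newtons": 40
}}

```text
time: 3.88
tool_pos: [0.5871, -0.0787, 0.319]
tcp_rot: [-0.5, 0.499, -0.5, 0.5]
wrist_force: [-1.3, 0.2, 6.2]
grip_width: 0.0496
```

```bash
python3 -c "
from h import *
st()"
```

```text
t 3.875 p [ 0.5871 -0.0787  0.319 ] F [-1.3  0.2  6.2] T [-0.03  0.17  0.  ] w 0.0496 j [-0.18 -0.03  1.73 -0.    1.44  1.39]
xaxis yaw deg -89.95 yaxis [ 1.1e-03 -2.0e-04 -1.0e+00]
to go tool mm [ 0.  -0.  -0.1]
```

Emit:
{"api": "step_arm", "payload": {
  "commands": [
    {"tx": 0, "ty": 0, "tz": 0, "wx": 0, "wy": -0.04, "wz": 0, "claw": 40},
    {"tx": 0, "ty": 0, "tz": 0, "wx": 0, "wy": -0.04, "wz": 0, "claw": 40},
    {"tx": 0, "ty": 0, "tz": 0, "wx": 0, "wy": -0.04, "wz": 0, "claw": 40}
  ]
}}

```text
time: 4.25
tool_pos: [0.5871, -0.0784, 0.319]
tcp_rot: [-0.529, 0.468, -0.469, 0.53]
wrist_force: [-0.7, 4.0, 6.8]
grip_width: 0.049
```

```bash
python3 -c "
from h import *
st()"
```

```text
t 4.25 p [ 0.5871 -0.0784  0.319 ] F [-0.7  4.   6.8] T [ 0.61  0.14 -0.77] w 0.049 j [-0.18 -0.03  1.73  0.    1.44  1.27]
xaxis yaw deg -83.02 yaxis [ 1.1e-03  7.0e-04 -1.0e+00]
to go tool mm [ 0.3 -0.  -0.2]
```

Emit:
{"api": "step_arm", "payload": {
  "commands": [
    {"tx": 0, "ty": 0, "tz": 0, "wx": 0, "wy": -0.04, "wz": 0, "claw": 40},
    {"tx": 0, "ty": 0, "tz": 0, "wx": 0, "wy": 0, "wz": 0, "claw": 40}
  ]
}}

```text
time: 4.5
tool_pos: [0.5871, -0.0784, 0.3191]
tcp_rot: [-0.538, 0.458, -0.458, 0.539]
wrist_force: [-1.4, 4.0, 6.5]
grip_width: 0.0493
```

```bash
python3 -c "
from h import *
st()"
```

```text
t 4.5 p [ 0.5871 -0.0784  0.3191] F [-1.4  4.   6.5] T [ 0.62  0.09 -0.78] w 0.0493 j [-0.18 -0.03  1.73  0.    1.44  1.23]
xaxis yaw deg -80.78 yaxis [ 1.1e-03  7.0e-04 -1.0e+00]
to go tool mm [ 0.3 -0.  -0.2]
```

Emit:
{"api": "step_arm", "payload": {
  "commands": [
    {"tx": 0, "ty": 0, "tz": 0, "wx": 0, "wy": 0.08, "wz": 0, "claw": 40},
    {"tx": 0, "ty": 0, "tz": 0, "wx": 0, "wy": 0.08, "wz": 0, "claw": 40},
    {"tx": 0, "ty": 0, "tz": 0, "wx": 0, "wy": 0.06, "wz": 0, "claw": 40},
    {"tx": 0, "ty": 0, "tz": 0, "wx": 0, "wy": 0.06, "wz": 0, "claw": 40}
  ]
}}

```text
time: 5.0
tool_pos: [0.5872, -0.0786, 0.319]
tcp_rot: [0.469, -0.529, 0.53, -0.469]
wrist_force: [0.6, 0.7, 4.9]
grip_width: 0.0491
```

```bash
python3 -c "
from h import *
st()"
```

```text
t 5.0 p [ 0.5872 -0.0786  0.319 ] F [0.6 0.7 4.9] T [ 0.01 -0.01  0.09] w 0.0491 j [-0.18 -0.03  1.73  0.    1.44  1.52]
xaxis yaw deg -96.93 yaxis [ 1.3e-03 -2.0e-04 -1.0e+00]
to go tool mm [ 0.1 -0.  -0.2]
```

CCW the torque saturates at 0.78 N m, so the fingers slip against a hard stop. CW turns with almost no torque (0.09 N m), so the thread is left-handed. I'm continuing CW and following the climb.

Emit:
{"api": "step_arm", "payload": {
  "commands": [
    {"tx": 0, "ty": -0.3, "tz": 0, "wx": 0, "wy": 0.14, "wz": 0, "claw": 40},
    {"tx": 0, "ty": -0.4, "tz": 0, "wx": 0, "wy": 0.14, "wz": 0, "claw": 40},
    {"tx": 0, "ty": -0.4, "tz": 0, "wx": 0, "wy": 0.14, "wz": 0, "claw": 40}
  ]
}}

```text
time: 5.38
tool_pos: [0.5871, -0.0785, 0.3197]
tcp_rot: [0.347, -0.616, 0.616, -0.348]
wrist_force: [0.3, 1.4, 2.7]
grip_width: 0.0491
```

```bash
python3 -c "
from h import *
st()"
```

```text
t 5.375 p [ 0.5871 -0.0785  0.3197] F [0.3 1.4 2.7] T [ 0.31 -0.01  0.  ] w 0.0491 j [-0.18 -0.03  1.73  0.    1.44  1.94]
xaxis yaw deg -121.15 yaxis [ 6.e-04  2.e-04 -1.e+00]
to go tool mm [ 0.2 -0.  -0. ]
```

Emit:
{"api": "step_arm", "payload": {
  "commands": [
    {"tx": 0, "ty": -0.4, "tz": 0, "wx": 0, "wy": 0.14, "wz": 0, "claw": 40},
    {"tx": 0, "ty": -0.4, "tz": 0, "wx": 0, "wy": 0.14, "wz": 0, "claw": 40},
    {"tx": 0, "ty": 0, "tz": 0, "wx": 0, "wy": 0, "wz": 0, "claw": 40}
  ]
}}

```text
time: 5.75
tool_pos: [0.5872, -0.0784, 0.3205]
tcp_rot: [-0.259, 0.658, -0.658, 0.26]
wrist_force: [1.9, 3.1, 2.8]
grip_width: 0.049
```

```bash
python3 -c "
from h import *
st()"
```

```text
t 5.75 p [ 0.5872 -0.0784  0.3205] F [1.9 3.1 2.8] T [ 0.62 -0.39 -0.09] w 0.049 j [-0.18 -0.03  1.73  0.    1.44  2.21]
xaxis yaw deg -136.88 yaxis [ 9.e-04  4.e-04 -1.e+00]
to go tool mm [ 0.3 -0.   0.1]
```

Emit:
{"api": "step_arm", "payload": {
  "commands": [
    {"tx": 0, "ty": 0, "tz": 0, "wx": 0, "wy": 0, "wz": 0, "claw": 66},
    {"tx": 0, "ty": 0, "tz": 0, "wx": 0, "wy": 0, "wz": 0, "claw": 66},
    {"tx": 0, "ty": 0, "tz": 0, "wx": 0, "wy": 0, "wz": 0, "claw": 66}
  ]
}}

```text
time: 6.12
tool_pos: [0.587, -0.0787, 0.32]
tcp_rot: [-0.26, 0.658, -0.658, 0.26]
wrist_force: [-0.2, 0.3, -0.2]
grip_width: 0.0658
```

```bash
python3 -c "
from h import *
st()"
```

```text
t 6.125 p [ 0.587  -0.0787  0.32  ] F [-0.2  0.3 -0.2] T [ 0.03 -0.    0.01] w 0.0658 j [-0.18 -0.03  1.73 -0.    1.44  2.21]
xaxis yaw deg -136.89 yaxis [-3.e-04 -1.e-04 -1.e+00]
to go tool mm [-0. -0. -0.]
```

Emit:
{"api": "step_arm", "payload": {
  "commands": [
    {"tx": 0, "ty": 0, "tz": 0, "wx": 0, "wy": -0.185, "wz": 0, "claw": 66},
    {"tx": 0, "ty": 0, "tz": 0, "wx": 0, "wy": -0.185, "wz": 0, "claw": 66},
    {"tx": 0, "ty": 0, "tz": 0, "wx": 0, "wy": -0.185, "wz": 0, "claw": 66},
    {"tx": 0, "ty": 0, "tz": 0, "wx": 0, "wy": -0.185, "wz": 0, "claw": 66},
    {"tx": 0, "ty": 0, "tz": 0, "wx": 0, "wy": -0.185, "wz": 0, "claw": 66},
    {"tx": 0, "ty": 0, "tz": 0, "wx": 0, "wy": -0.185, "wz": 0, "claw": 66},
    {"tx": 0, "ty": 0, "tz": 0, "wx": 0, "wy": -0.185, "wz": 0, "claw": 66},
    {"tx": 0, "ty": 0, "tz": 0, "wx": 0, "wy": -0.185, "wz": 0, "claw": 66},
    {"tx": 0, "ty": 0, "tz": 0, "wx": 0, "wy": -0.185, "wz": 0, "claw": 66}
  ]
}}

```text
time: 7.25
tool_pos: [0.587, -0.0787, 0.32]
tcp_rot: [0.662, -0.249, 0.248, -0.662]
wrist_force: [-0.2, 0.1, 0.5]
grip_width: 0.066
```

Emit:
{"api": "step_arm", "payload": {
  "commands": [
    {"tx": 0, "ty": 0, "tz": 0, "wx": 0, "wy": -0.185, "wz": 0, "claw": 66},
    {"tx": 0, "ty": 0, "tz": 0, "wx": 0, "wy": -0.185, "wz": 0, "claw": 66},
    {"tx": 0, "ty": 0, "tz": 0, "wx": 0, "wy": -0.185, "wz": 0, "claw": 66},
    {"tx": 0, "ty": 0, "tz": 0, "wx": 0, "wy": -0.185, "wz": 0, "claw": 66},
    {"tx": 0, "ty": 0, "tz": 0, "wx": 0, "wy": -0.185, "wz": 0, "claw": 66},
    {"tx": 0, "ty": 0, "tz": 0, "wx": 0, "wy": -0.185, "wz": 0, "claw": 66},
    {"tx": 0, "ty": 0, "tz": 0, "wx": 0, "wy": -0.185, "wz": 0, "claw": 66},
    {"tx": 0, "ty": 0, "tz": 0, "wx": 0, "wy": -0.18, "wz": 0, "claw": 66},
    {"tx": 0, "ty": 0, "tz": 0, "wx": 0, "wy": 0, "wz": 0, "claw": 66}
  ]
}}

```text
time: 8.38
tool_pos: [0.587, -0.0787, 0.32]
tcp_rot: [-0.658, -0.259, 0.259, 0.658]
wrist_force: [-0.3, -0.1, 1.0]
grip_width: 0.0661
```

```bash
python3 -c "
from h import *
st()"
```

```text
t 8.375 p [ 0.587  -0.0787  0.32  ] F [-0.3 -0.1  1. ] T [ 0.02  0.   -0.02] w 0.0661 j [-0.18 -0.03  1.73 -0.    1.44 -0.93]
xaxis yaw deg 42.94 yaxis [-2.e-04 -0.e+00 -1.e+00]
to go tool mm [-0.  0.  0.]
```

Emit:
{"api": "step_arm", "payload": {
  "commands": [
    {"tx": 0, "ty": 0, "tz": 0, "wx": 0, "wy": 0, "wz": 0, "claw": 40},
    {"tx": 0, "ty": 0, "tz": 0, "wx": 0, "wy": 0, "wz": 0, "claw": 40},
    {"tx": 0, "ty": 0, "tz": 0, "wx": 0, "wy": 0, "wz": 0, "claw": 40},
    {"tx": 0, "ty": 0, "tz": 0, "wx": 0, "wy": 0, "wz": 0, "claw": 40}
  ]
}}

```text
time: 8.88
tool_pos: [0.5871, -0.0785, 0.3203]
tcp_rot: [-0.658, -0.259, 0.259, 0.658]
wrist_force: [2.4, 4.3, 3.4]
grip_width: 0.0492
```

```bash
python3 -c "
from h import *
st()"
```

```text
t 8.875 p [ 0.5871 -0.0785  0.3203] F [2.4 4.3 3.4] T [ 0.71 -0.51 -0.03] w 0.0492 j [-0.18 -0.03  1.73  0.    1.44 -0.93]
xaxis yaw deg 42.94 yaxis [ 6.e-04  3.e-04 -1.e+00]
to go tool mm [-0.2 -0.  -0. ]
```

Emit:
{"api": "step_arm", "payload": {
  "commands": [
    {"tx": 0, "ty": -0.4, "tz": 0, "wx": 0, "wy": 0.15, "wz": 0, "claw": 40},
    {"tx": 0, "ty": -0.4, "tz": 0, "wx": 0, "wy": 0.15, "wz": 0, "claw": 40},
    {"tx": 0, "ty": -0.4, "tz": 0, "wx": 0, "wy": 0.15, "wz": 0, "claw": 40},
    {"tx": 0, "ty": -0.4, "tz": 0, "wx": 0, "wy": 0.15, "wz": 0, "claw": 40},
    {"tx": 0, "ty": -0.4, "tz": 0, "wx": 0, "wy": 0.15, "wz": 0, "claw": 40},
    {"tx": 0, "ty": -0.4, "tz": 0, "wx": 0, "wy": 0.15, "wz": 0, "claw": 40}
  ]
}}

```text
time: 9.62
tool_pos: [0.5872, -0.0782, 0.3227]
tcp_rot: [-0.705, 0.054, -0.055, 0.705]
wrist_force: [4.9, 8.7, 2.6]
grip_width: 0.0491
```

```bash
python3 -c "
from h import *
st()"
```

```text
t 9.625 p [ 0.5872 -0.0782  0.3227] F [4.9 8.7 2.6] T [ 1.37 -0.86  0.11] w 0.0491 j [-0.18 -0.03  1.73  0.    1.45 -0.02]
xaxis yaw deg -8.87 yaxis [ 0.001   0.0011 -1.    ]
to go tool mm [-0.2 -0.  -0.6]
```

Emit:
{"api": "step_arm", "payload": {
  "commands": [
    {"tx": 0.3, "ty": -0.4, "tz": 0.8, "wx": 0, "wy": 0.15, "wz": 0, "claw": 40},
    {"tx": 0, "ty": -0.4, "tz": 0, "wx": 0, "wy": 0.15, "wz": 0, "claw": 40},
    {"tx": 0, "ty": -0.4, "tz": 0, "wx": 0, "wy": 0.15, "wz": 0, "claw": 40},
    {"tx": 0, "ty": -0.4, "tz": 0, "wx": 0, "wy": 0.15, "wz": 0, "claw": 40},
    {"tx": 0, "ty": -0.4, "tz": 0, "wx": 0, "wy": 0.15, "wz": 0, "claw": 40},
    {"tx": 0, "ty": -0.4, "tz": 0, "wx": 0, "wy": 0.15, "wz": 0, "claw": 40}
  ]
}}

```text
time: 10.38
tool_pos: [0.5876, -0.0778, 0.3252]
tcp_rot: [-0.611, 0.356, -0.356, 0.611]
wrist_force: [4.4, 2.8, 2.2]
grip_width: 0.0493
```

```bash
python3 -c "
from h import *
st()"
```

```text
t 10.375 p [ 0.5876 -0.0778  0.3252] F [4.4 2.8 2.2] T [ 0.51 -0.65  0.06] w 0.0493 j [-0.17 -0.03  1.72  0.    1.45  0.88]
xaxis yaw deg -60.46 yaxis [ 1.e-03  1.e-04 -1.e+00]
to go tool mm [ 0.5 -0.  -1. ]
```

Emit:
{"api": "step_arm", "payload": {
  "commands": [
    {"tx": 0, "ty": -0.4, "tz": 0, "wx": 0, "wy": 0.15, "wz": 0, "claw": 40},
    {"tx": 0, "ty": -0.4, "tz": 0, "wx": 0, "wy": 0.15, "wz": 0, "claw": 40},
    {"tx": 0, "ty": -0.4, "tz": 0, "wx": 0, "wy": 0.15, "wz": 0, "claw": 40},
    {"tx": 0, "ty": -0.4, "tz": 0, "wx": 0, "wy": 0.15, "wz": 0, "claw": 40},
    {"tx": 0, "ty": -0.4, "tz": 0, "wx": 0, "wy": 0.15, "wz": 0, "claw": 40},
    {"tx": 0, "ty": -0.4, "tz": 0, "wx": 0, "wy": 0.15, "wz": 0, "claw": 40},
    {"tx": 0, "ty": -0.4, "tz": 0, "wx": 0, "wy": 0.15, "wz": 0, "claw": 40},
    {"tx": 0, "ty": -0.4, "tz": 0, "wx": 0, "wy": 0.15, "wz": 0, "claw": 40},
    {"tx": 0, "ty": -0.4, "tz": 0, "wx": 0, "wy": 0.15, "wz": 0, "claw": 40}
  ]
}}

```text
time: 11.5
tool_pos: [0.5876, -0.0781, 0.3289]
tcp_rot: [0.254, -0.659, 0.66, -0.255]
wrist_force: [3.7, 0.3, 2.0]
grip_width: 0.0492
```

```bash
python3 -c "
from h import *
st()"
```

```text
t 11.5 p [ 0.5876 -0.0781  0.3289] F [3.7 0.3 2. ] T [ 0.09 -0.56  0.05] w 0.0492 j [-0.18 -0.03  1.72 -0.    1.46  2.23]
xaxis yaw deg -137.82 yaxis [ 9.e-04 -6.e-04 -1.e+00]
to go tool mm [ 0.9 -0.   0.1]
```

Emit:
{"api": "step_arm", "payload": {
  "commands": [
    {"tx": 0, "ty": -1, "tz": 0, "wx": 0, "wy": 0, "wz": 0, "claw": 40},
    {"tx": 0, "ty": -1, "tz": 0, "wx": 0, "wy": 0, "wz": 0, "claw": 40},
    {"tx": 0, "ty": -1, "tz": 0, "wx": 0, "wy": 0, "wz": 0, "claw": 40}
  ]
}}

```text
time: 11.88
tool_pos: [0.5875, -0.0781, 0.3309]
tcp_rot: [0.258, -0.658, 0.659, -0.257]
wrist_force: [5.2, -1.1, -3.4]
grip_width: 0.0493
```

```bash
python3 -c "
from h import *
st();save('side','s3')
cv2.imwrite('pics/s3c.png',cv2.resize(cv2.imread('pics/s3.png')[130:210,190:290],None,fx=7,fy=7,interpolation=cv2.INTER_CUBIC))"
```

```text
t 11.875 p [ 0.5875 -0.0781  0.3309] F [ 5.2 -1.1 -3.4] T [-0.11 -0.92 -0.  ] w 0.0493 j [-0.18 -0.03  1.72 -0.    1.46  2.22]
xaxis yaw deg -137.29 yaxis [-3.e-04 -4.e-04 -1.e+00]
to go tool mm [0.8 0.  0.1]
```

View pics/s3c.png

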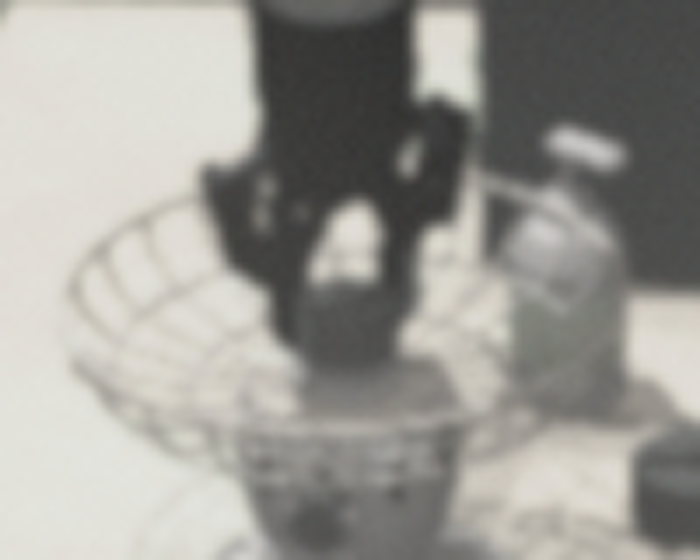

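Emit:
{"api": "step_arm", "payload": {
  "commands": [
    {"tx": -0.4, "ty": 0, "tz": 0.3, "wx": 0, "wy": 0.15, "wz": 0, "claw": 40},
    {"tx": 0, "ty": 0, "tz": 0, "wx": 0, "wy": 0.15, "wz": 0, "claw": 40},
    {"tx": 0, "ty": 0, "tz": 0, "wx": 0, "wy": 0.15, "wz": 0, "claw": 40},
    {"tx": 0, "ty": -1, "tz": 0, "wx": 0, "wy": 0, "wz": 0, "claw": 40}
  ]
}}

```text
time: 12.42
tool_pos: [0.5878, -0.078, 0.3321]
tcp_rot: [0.104, -0.699, 0.699, -0.104]
wrist_force: [-0.4, -1.3, -0.7]
grip_width: 0.0489
```

```bash
python3 -c "
from h import *
st()"
```

```text
t 12.425 p [ 0.5878 -0.078   0.3321] F [-0.4 -1.3 -0.7] T [-0.18  0.01  0.06] w 0.0489 j [-0.17 -0.03  1.71 -0.    1.46  2.67]
xaxis yaw deg -163.09 yaxis [-1.3e-03 -2.0e-04 -1.0e+00]
to go tool mm [1.  0.  0.4]
```

Emit:
{"api": "step_arm", "payload": {
  "commands": [
    {"tx": 0, "ty": -1.5, "tz": 0, "wx": 0, "wy": 0, "wz": 0, "claw": 40},
    {"tx": 0, "ty": -1.5, "tz": 0, "wx": 0, "wy": 0, "wz": 0, "claw": 40}
  ]
}}

```text
time: 12.68
tool_pos: [0.5879, -0.0778, 0.3356]
tcp_rot: [-0.104, 0.7, -0.699, 0.104]
wrist_force: [0.1, -1.0, -0.7]
grip_width: 0.0492
```

```bash
python3 -c "
from h import *
st()"
```

```text
t 12.675 p [ 0.5879 -0.0778  0.3356] F [ 0.1 -1.  -0.7] T [ 0.01  0.05 -0.04] w 0.0492 j [-0.17 -0.03  1.71  0.    1.47  2.67]
xaxis yaw deg -163.14 yaxis [-3.e-04  1.e-04 -1.e+00]
to go tool mm [1.1 0.  0.6]
```

The cap hangs free, since the load of -0.7 N is its own weight. I'm lifting it off over the shaft.

Emit:
{"api": "step_arm", "payload": {
  "commands": [
    {"tx": 0, "ty": -8, "tz": 0, "wx": 0, "wy": 0, "wz": 0, "claw": 40},
    {"tx": 0, "ty": -10, "tz": 0, "wx": 0, "wy": 0, "wz": 0, "claw": 40},
    {"tx": 0, "ty": -12, "tz": 0, "wx": 0, "wy": 0, "wz": 0, "claw": 40},
    {"tx": 0, "ty": -15, "tz": 0, "wx": 0, "wy": 0, "wz": 0, "claw": 40},
    {"tx": 0, "ty": -15, "tz": 0, "wx": 0, "wy": 0, "wz": 0, "claw": 40},
    {"tx": 0, "ty": -15, "tz": 0, "wx": 0, "wy": 0, "wz": 0, "claw": 40},
    {"tx": 0, "ty": -15, "tz": 0, "wx": 0, "wy": 0, "wz": 0, "claw": 40},
    {"tx": 0, "ty": -12, "tz": 0, "wx": 0, "wy": 0, "wz": 0, "claw": 40},
    {"tx": 0, "ty": -8, "tz": 0, "wx": 0, "wy": 0, "wz": 0, "claw": 40},
    {"tx": 0, "ty": 0, "tz": 0, "wx": 0, "wy": 0, "wz": 0, "claw": 40},
    {"tx": 0, "ty": 0, "tz": 0, "wx": 0, "wy": 0, "wz": 0, "claw": 40},
    {"tx": 0, "ty": 0, "tz": 0, "wx": 0, "wy": 0, "wz": 0, "claw": 40}
  ]
}}

```text
time: 14.18
tool_pos: [0.588, -0.0778, 0.4449]
tcp_rot: [-0.103, 0.7, -0.699, 0.102]
wrist_force: [0.2, 0.6, -0.8]
grip_width: 0.0488
```

```bash
python3 -c "
from h import *
st();h=save('side','s4');save('top','t4')
cv2.imwrite('pics/s4c.png',cv2.resize(cv2.imread('pics/s4.png')[110:220,170:310],None,fx=5,fy=5,interpolation=cv2.INTER_CUBIC))
for p in([.5875,-.078,.24],[.5875,-.078,.265],[.5875,-.078,.19]):
  u,v=proj(h,p);print(((u-170)*5+2,(v-110)*5+2))"
```

```text
t 14.175 p [ 0.588  -0.0778  0.4449] F [ 0.2  0.6 -0.8] T [ 0.04  0.02 -0.  ] w 0.0488 j [-0.17 -0.07  1.57  0.    1.65  2.68]
xaxis yaw deg -163.29 yaxis [-8.e-04  2.e-04 -1.e+00]
to go tool mm [1.2 0.  0.6]
(343.8777559471104, 233.21043075971087)
(342.3896116311886, 197.40691406312803)
(346.7793110479222, 302.9558936744828)
```

View pics/s4c.png

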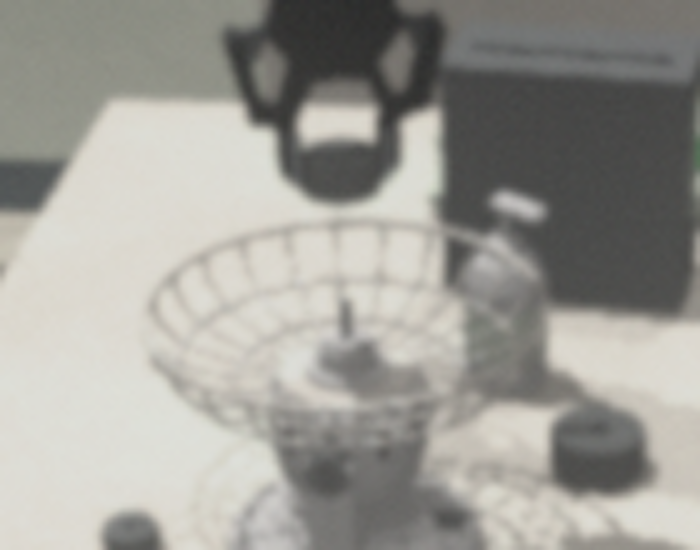

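View pics/t4.png

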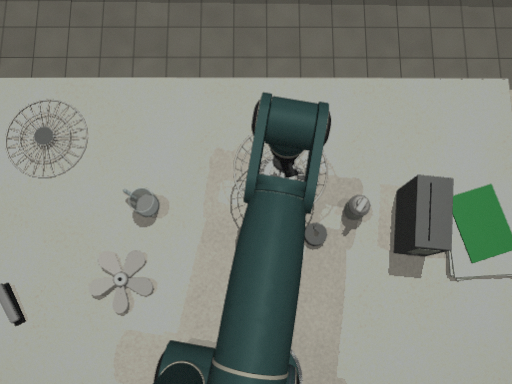

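The crop shows the cap in the jaws at (343,175), level, with its lower edge at row 203. An underside at the required height of 0.24 m would be centred at row 233, so it is well above that. The bare shaft tip is at (346,300), directly below. The mug, blade wheel, bottle and box file are at their old pixels in the top view.

```bash
python3 -c "
from h import *
st();print(close_job())"
```

```text
t 14.275 p [ 0.588  -0.0779  0.4452] F [ 0.5  0.4 -1. ] T [ 0.03  0.06 -0.01] w 0.049 j [-0.17 -0.07  1.57  0.    1.65  2.68]
xaxis yaw deg -163.29 yaxis [-5.e-04  1.e-04 -1.e+00]
to go tool mm [1.2 0.  0.5]
the job is handed in; nothing more can be done
None
```

The cap is off. It has a reverse (left-handed) thread, and the gripper is holding it level and still above the fan.

- **Thread test:** I tried counter-clockwise first. It met a hard stop and the fingers slipped at about 0.78 N m. Clockwise it turned with little torque (about 0.1 N m or less).
- **Unscrewing:** I unscrewed it about 250° clockwise with one regrip, following the climb. A first trial lift at about 228° still met around 3 N of pull, so I turned it a little further. It then hung at about its own weight, and I lifted it off over the shaft.
- **Final position:** The last picture shows the underside about 7 cm above the shaft tip, where 5 cm was asked for. The tool axis is within about 0.1° of vertical and the grip opening is 49 mm.
- **Side force:** My first estimate of the cap's axis was about 1 mm off. That gave side forces of up to about 10 N during the turning, and I corrected it on the way.
- **Other things on the desk:** By eye in the top view, the mug, blade wheel, bottle and box file are where they were. I did not measure this.
- **Time:** I handed the job in at 14.3 s, against the 61 s limit.

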